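# Hang the splash gate on the pouring tray and shut it

### The arm

A 6-joint arm with a two-finger parallel gripper is mounted at the origin on the work surface. World frame = base frame: x ahead of the robot, y to its left, z up, the work surface at z = 0. Lengths are in m, angles in rad, forces in N, time in s.
With the tool pointing down it reaches from about 0.35 to 0.725 m from the base axis. Payload 6 kg.
Tool frame: the origin (TCP) lies where the fingers leave the gripper's body, on its centre line; the fingertips stand 73 mm ahead of it and the grasp point (between the pads) lies 54 mm ahead of it; z points along the fingers, y is the direction in which the jaws open and shut (so a half turn about z gives the same grasp; the last joint's range is limited). The gripper opens to 85 mm and grips with 20 to 120 N. Pads are 22 mm wide; open, the fingers measure 114 mm over their backs; the gripper's body (76 mm by 85 mm) begins 54 mm behind the grasp point. The pads swing forward as they close: fully open they stand 13 mm farther back than shut.
Start: joints at [-0.858, 0.04, 0.085, 0, -1.615, -0.334], TCP at [0.222, -0.557, 0.304] pointing down, gripper open.
Joint ranges: [-2.56, 2.56], [-1.29, 2.01], [-1.08, 1.49], [-3.29, 1.98], [-2.81, -0.18], [-2.99, 2.99]. Speed limits (rad/s): [2.57, 2.57, 3.01, 3.14, 3.14, 3.14].

### API

Orientations are given as [roll, pitch, yaw] about the fixed x, y, z axes, in that order (R = Rz(yaw) Ry(pitch) Rx(roll)).
In Python, from cell import r, get_image, get_calibration gives the robot as it stands. The module is installed in compiled form; this text tells all that it offers.
- The arm moves only by the tool send_rows, never from a script. Its argument "plan" is a list of rows, each a list of 3 entries, a list of its own where there are three numbers: the finger opening in mm, from 0 to 85.4, then the shift along the tool's x, y, z in mm, then the turn about the tool's z in degrees. A call has 1 to 12 rows; each row shifts and turns the commanded pose from where the row before left it, along the tool's axes as they then stand; what a row does not reach is not made up. A row lasts 1/10 s, in which the tool goes at most 50 mm and 8.59 degrees, less where a joint would pass 70% of its speed; a pose out of reach is approached as far as the arm can. A call is refused whole if a number of a shift passes 50 or a number of a turn 8.59, either way. A call with a gripper value outside its range is refused whole. The fingers move at their own pace and stop on an object; "newtons" is the grip in N (left out, the last holds). Time passes only in rows, so rows that do not move let the fingers close. It gives the time, the measured TCP pose, the force and the opening at its end, in the units of the state.
- r.state(): the state, without advancing time (a new reading comes with each control period).
- get_image(name): name is "scene" or "side" or "wrist"; returns the picture (420x560x3 uint8, blue, green, red); there is no depth.
- get_calibration(name): a dict with "fx", "fy", "cx", "cy" (pixels), "pose" (4x4, takes a point from camera to world coordinates); the wrist camera has in their place "mount" (4x4, takes a point from camera to tool coordinates, whose origin is the TCP and whose axes are the flange's). Camera axes: x right, y down, z forward; pixel columns grow to the right and rows downward; lengths in m; the calibration is good to about 2 mm. A picture is of the moment at which its call begins: read the wrist's pose just before it. get_calibration takes no time and is no camera call.
- r.close_job(): hands the job in, once; it reports no verdict.
The state is a dict: "time_s": time; "joint_positions": joint angles; "qd": joint speeds; "joint_efforts": joint torques, N m; "ee_pos": TCP position; "eef_rot": TCP orientation; "contact_force": force on the tool from outside, world axes, zero at the start; "wrist_torque": the same for the moment, N m; "opening": finger opening in m.
Only numpy, scipy, OpenCV 4.12 (cv2) and the standard library are available. Lean on these libraries where they do the work, as an engineer would, in place of code of your own. Each camera call takes 0.05 s, during which the arm holds its last target.

### The job

Take the gate out of its wooden stand and, with the gate swung open, lower it (do not drop it) onto the pouring tray so that both knuckles go fully down over the two pins together. Then swing it shut against the rubber stop and let go, leaving the wet canvas, the cups and the bottle where they are.

Things in the scene. Friction and masses are not known exactly. Their poses are not given: they have to be found in the camera images.
- tray: Fixed open-topped pale plywood splash tray, 240 deep (x) by 260 wide (y), walls 120 mm high. Origin: centre of underside, on the table. Front looks to its -x: a 150 mm opening between two posts (front faces x = -120). The -y post carries two upright steel pins in one line (x = -136, y = -105); the +y post an upright black rubber stop strip 8 mm proud (y = 68 to 80, z = 18 to 116).
- tray_pin_low (a point): Foot of the lower pin, on the flat top of its round steel bracket (25 mm across, 8 mm thick), 22 mm above the table. The pin is 10 mm in diameter and stands 19 mm up from here, with a round tip.
- tray_pin_top (a point): Foot of the upper pin, like the lower one and 90 mm above it. Its bracket's underside is 104 mm above the table, so the gate cannot come down from far above: bring it in from the front with the low knuckle between lower pin tip and upper bracket (gate raised 20 to 60 mm above its seated height), then lower it.
- tray_stop (a point): Where the point gate_edge lies when the gate hangs on the pins fully shut: 186 mm along the tray's +y from the pin line, 84 mm above the table. The rubber strip's face is 8 mm behind this point (half the gate's thickness plus 1 mm).
- gate: Loose plywood panel, about 0.25 kg, 170 long (y), 14 thick (x), 138 high (z), with two knuckles at its -y end. Origin: centre of underside. Starts upright in the stand, top edge 148 mm above the table; pinch it there across its thickness. Hung: top edge at 153 mm, y parallel to the tray's y when shut; swings freely, free end out to the tray's -x and past 90 degrees open; stays where left; sags up to 3 degrees.
- gate_knuckle_low (a point): Centre of the bottom mouth of the low knuckle (upright steel tube, 24 mm outside and 14 mm inside diameter, 18 mm high): gate frame (0, -101, 7) mm. Comes to tray_pin_low when hung.
- gate_knuckle_top (a point): Centre of the bottom mouth of the upper knuckle (same tube): gate frame (0, -101, 97) mm. Comes to tray_pin_top when hung.
- gate_edge (a point): Middle of the gate's free end (+y end, away from the knuckles): gate frame (0, 85, 69) mm, 186 mm from the knuckle line.
- stand: Fixed wooden block, 66 (its x) by 150 (its y) by 36 mm high, with a lengthwise slot 17 mm wide and 26 mm deep in which the gate stands. Origin: centre of its underside, on the table. It stands to the left or right of the tray's front.
- canvas: Bystander: freshly poured square-edged canvas 130 by 150 mm, standing on four 14 mm feet inside the tray, its top 32 mm above the tray floor (tray floor is 10 mm above the table). Origin: centre of its underside between the feet.
- bottle: Bystander: upright white plastic bottle, 68 mm in diameter, 170 mm high, on the side of the table where the stand is not. Origin: centre of its underside.
- cup_a: Bystander: red plastic cup, 72 mm across the rim, 100 mm high, to the left (+y) of the tray. Origin: centre of its underside.
- cup_b: Bystander: clear plastic cup, 72 mm across the rim, 100 mm high, to the right (-y) of the tray. Origin: centre of its underside.
Things that resemble listed ones, but are neither listed nor needed, are in the scene too. Several things have the shape of the gate; the one meant has the colours described above.

How it is judged:
By the outcome, as a careful person would: the job done as asked, in the order asked, and still so for the second after the job is handed in, with the robot touching nothing.
It also fails if it takes over 64 s, if anything falls off the work surface, if the arm or the gripper's body presses on something with over 40 N, if the wrist force passes 120 N, or if a joint passes its speed limit or range.

## Working session

There is one attempt and no reset: what is moved stays moved. The work goes in short steps, Python scripts to look and compute and a tool call to move; the robot and the scene stay as the last step left them, time stands still between calls to the robot, and variables do not carry over. Pictures are saved under pics/ and viewed, and the job is handed in when it is done.

Besides the shell and the picture viewer there is one more tool, called after "Emit:" in YAML: its name, and indented under it one key for each argument. send_rows: Moves the arm, as the interface text tells. Its arguments: {"type":"object","properties":{"plan":{"type":"array"},"newtons":{"type":"number"}},"required":["plan"]}

```bash
mkdir -p pics; ls; python3 - <<'E'
from cell import r,get_image,get_calibration
import cv2,numpy as np
np.set_printoptions(precision=4,suppress=True)
print(r.state())
for n in ["scene","side","wrist"]:
    cv2.imwrite(f"pics/{n}0.png",get_image(n)); print(n,get_calibration(n))
E
```

```text
pics
{'time_s': 0.0, 'joint_positions': array([-0.8583,  0.0408,  0.0838, -0.0005, -1.6155, -0.3337]), 'qd': array([-0.0005, -0.0004, -0.0011, -0.0008, -0.0009,  0.0011]), 'joint_efforts': array([  0.0002, -36.8213,  34.7405,   6.9325,  -0.0055,   0.    ]), 'ee_pos': array([ 0.2219, -0.5572,  0.3029]), 'eef_rot': array([ 3.1398, -0.0001, -2.7628]), 'contact_force': array([ 0.8476, -0.3594,  0.0361]), 'wrist_torque': array([ 0.0426, -0.0066, -0.0111]), 'opening': 0.08560229769229777}
scene {'fx': 506.34739144062297, 'fy': 506.34739144062297, 'cx': 278.42363392381316, 'cy': 211.63578605827334, 'pose': array([[ 0.0006,  0.6546, -0.7559,  1.9276],
       [ 0.9999, -0.0097, -0.0076,  0.1527],
       [-0.0123, -0.7559, -0.6546,  1.3586],
       [ 0.    ,  0.    ,  0.    ,  1.    ]])}
side {'fx': 427.9020447293009, 'fy': 427.9020447293009, 'cx': 284.4178342698012, 'cy': 203.31702062521833, 'pose': array([[ 0.7635, -0.4624,  0.4509, -0.2633],
       [-0.6459, -0.5503,  0.5292, -0.6925],
       [ 0.0035, -0.6952, -0.7188,  1.2345],
       [ 0.    ,  0.    ,  0.    ,  1.    ]])}
wrist {'fx': 319.2884571765051, 'fy': 319.2884571765051, 'cx': 281.1639863562754, 'cy': 210.79701212390285, 'mount': array([[-0.0006, -0.9642, -0.2652,  0.0667],
       [ 1.    , -0.0007,  0.0005, -0.0001],
       [-0.0007, -0.2652,  0.9642, -0.0697],
       [ 0.    ,  0.    ,  0.    ,  1.    ]])}
```

View pics/scene0.png

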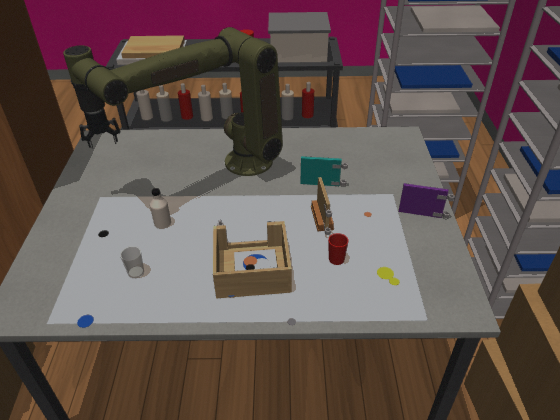

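View pics/side0.png

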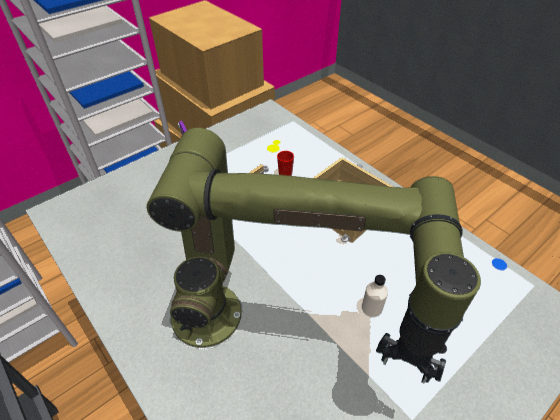

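View pics/wrist0.png

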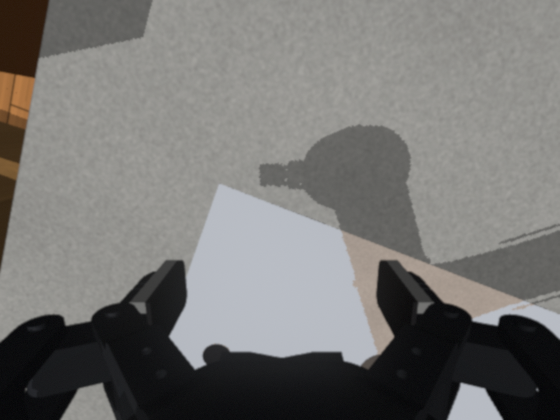

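The scene view shows the tray at about (252,255), the plywood gate in its stand at about (322,208) with its knuckles near (328,215) and (327,232), and decoys in teal (320,170) and purple (424,200). The bottle is at (160,210). The cups are at (338,250) and (133,262). I'll zoom in next.

```bash
cat > h.py <<'E'
from cell import r,get_image,get_calibration
import cv2,numpy as np
from scipy.spatial.transform import Rotation as R
np.set_printoptions(precision=4,suppress=True)
def T(n):
    c=get_calibration(n)
    if n!='wrist': return c['pose'],c
    s=r.state(); M=np.eye(4); M[:3,:3]=R.from_euler('xyz',s['eef_rot']).as_matrix(); M[:3,3]=s['ee_pos']
    return M@c['mount'],c
def px2w(n,u,v,z,TC=None):
    P,c=TC or T(n)
    d=P[:3,:3]@np.array([(u-c['cx'])/c['fx'],(v-c['cy'])/c['fy'],1]); o=P[:3,3]
    return o+d*(z-o[2])/d[2]
def w2px(n,p,TC=None):
    P,c=TC or T(n)
    q=P[:3,:3].T@(np.asarray(p)-P[:3,3]); return np.array([c['fx']*q[0]/q[2]+c['cx'],c['fy']*q[1]/q[2]+c['cy']])
E
python3 - <<'E'
from h import *
im=cv2.imread('pics/scene0.png')
c=im[130:300,200:360]; cv2.imwrite('pics/z0.png',cv2.resize(c,None,fx=3.5,fy=3.5,interpolation=cv2.INTER_CUBIC)[:600])
for u,v,z in [(322,183,.148),(328,218,.12),(327,232,.03),(222,222,.03),(160,222,0),(338,262,0),(133,272,0),(213,297,0),(291,290,0)]: print(u,v,px2w('scene',u,v,z))
E
```

```text
322 183 [0.3615 0.3088 0.148 ]
328 218 [0.5357 0.3206 0.12  ]
327 232 [0.515 0.323 0.03 ]
222 222 [ 0.4521 -0.0842  0.03  ]
160 222 [ 0.4153 -0.3394  0.    ]
338 262 [0.6442 0.3554 0.    ]
133 272 [ 0.6847 -0.3898  0.    ]
213 297 [ 0.8036 -0.0883  0.    ]
291 290 [ 0.7754  0.1804 -0.    ]
```

View pics/z0.png

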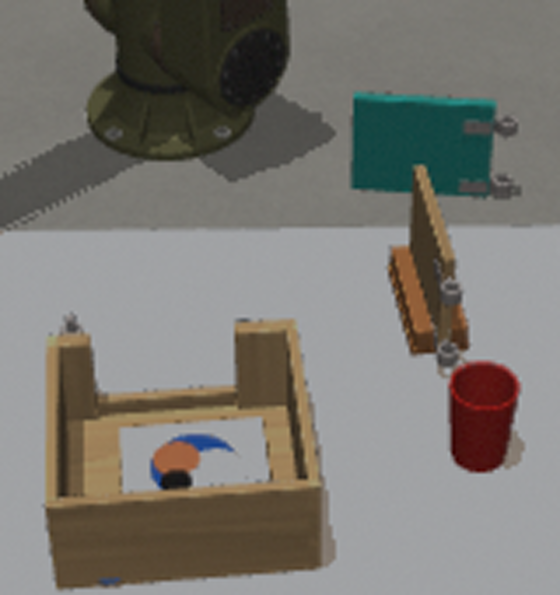

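Emit:
send_rows:
  plan:
    - [85, [0, 0, -8], -8.5]
    - [85, [0, 0, -8], -8.5]
    - [85, [0, 0, -8], -8.5]
    - [85, [0, 0, -8], -8.5]
    - [85, [0, 0, -8], -8.5]
    - [85, [0, 0, -8], -8.5]
    - [85, [0, 0, -8], -8.5]
    - [85, [0, 0, -8], -8.5]
    - [85, [0, 0, -8], -8.5]
    - [85, [0, 0, -8], -8.5]
    - [85, [0, 0, 0], -8.5]
    - [85, [0, 0, 0], -8.5]

```text
time_s: 1.35
ee_pos: [0.222, -0.5574, 0.3838]
eef_rot: [-3.141, 0.0, -0.976]
contact_force: [0.1, 0.4, 0.5]
opening: 0.0848
```

Emit:
send_rows:
  plan:
    - [85, [0, 0, 0], -8.5]
    - [85, [0, 0, 0], -8.5]
    - [85, [0, 0, 0], -8.5]
    - [85, [0, 0, 0], -8.5]
    - [85, [0, 0, 0], -8.5]
    - [85, [0, 0, 0], -8.5]
    - [85, [0, 0, 0], -5.3]
    - [85, [0, 0, 0], 0]

```text
time_s: 2.15
ee_pos: [0.2219, -0.5574, 0.3835]
eef_rot: [-3.141, 0.0, 0.001]
contact_force: [0.0, 0.5, -0.1]
opening: 0.085
```

Emit:
send_rows:
  plan:
    - [85, [24, -38, 0], 0]
    - [85, [24, -38, 0], 0]
    - [85, [24, -38, 0], 0]
    - [85, [24, -38, 0], 0]
    - [85, [24, -38, 0], 0]
    - [85, [24, -38, 0], 0]
    - [85, [24, -38, 0], 0]
    - [85, [24, -38, 0], 0]
    - [85, [24, -38, 0], 0]
    - [85, [24, -38, 0], 0]
    - [85, [0, -38, 0], 0]
    - [85, [0, -38, 0], 0]

```text
time_s: 3.35
ee_pos: [0.4621, -0.0997, 0.3833]
eef_rot: [3.142, 0.001, -0.003]
contact_force: [-0.3, -0.3, -0.6]
opening: 0.0852
```

```bash
python3 - <<'E'
from h import *
import pickle
TC=T('wrist'); pickle.dump(TC,open('w1.pkl','wb'))
cv2.imwrite('pics/w1.png',get_image('wrist')); cv2.imwrite('pics/side1.png',get_image('side'))
print(r.state()['ee_pos'],r.state()['joint_positions'])
E
```

```text
[ 0.462  -0.0981  0.3838] [ 0.2193 -0.2756 -0.0572 -0.0009 -1.7888  1.3534]
```

View pics/w1.png

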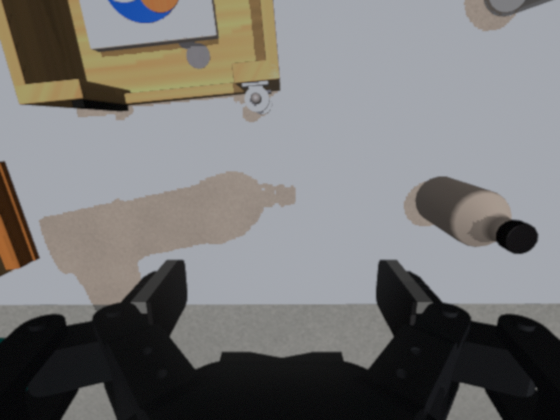

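View pics/side1.png

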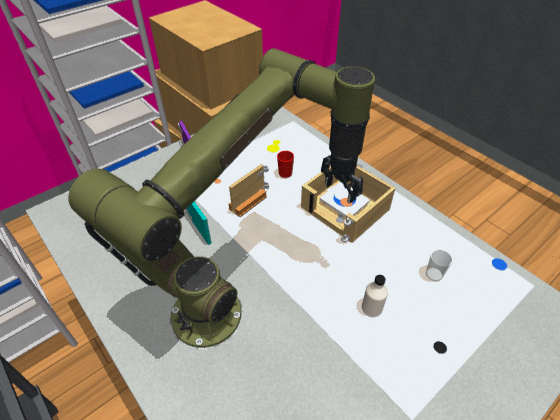

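The wrist view shows the pin bracket at about (257,98), the rubber stop at about (105,103), the bottle at right and the stand's corner at left (15,220). I'll zoom in on the pin.

```bash
python3 - <<'E'
from h import *
im=cv2.imread('pics/w1.png')
cv2.imwrite('pics/z1.png',cv2.resize(im[60:130,215:305],None,fx=8,fy=8,interpolation=cv2.INTER_CUBIC))
cv2.imwrite('pics/z1b.png',cv2.resize(im[50:130,0:290],None,fx=2.7,fy=2.7,interpolation=cv2.INTER_CUBIC))
E
```

```text
(no output)
```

View pics/z1.png

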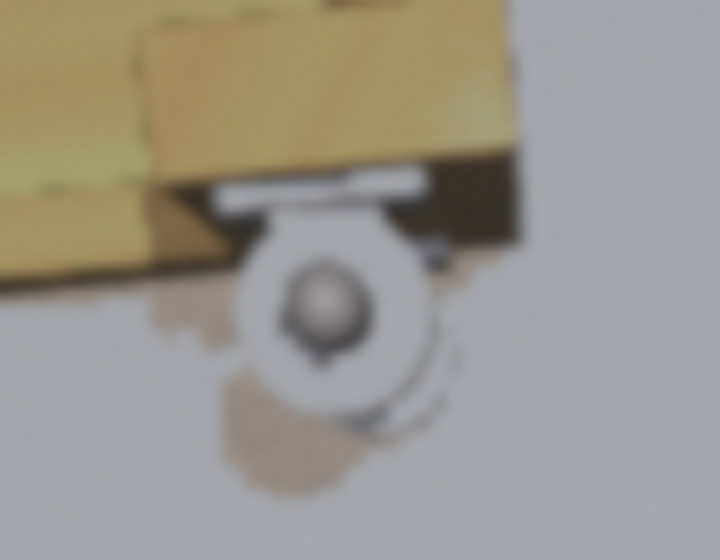

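View pics/z1b.png

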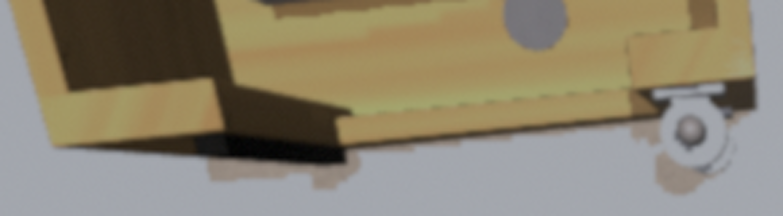

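```bash
python3 - <<'E'
from h import *
import pickle
TC=pickle.load(open('w1.pkl','rb'))
print('tip',px2w('wrist',255.9,97.5,.129,TC),'disc',px2w('wrist',257.1,99.1,.112,TC))
a=px2w('wrist',279.4,78.75,.12,TC);b=px2w('wrist',19.3,104.8,.12,TC)
print(a,b,np.linalg.norm(a-b),np.degrees(np.arctan2(-(b-a)[0],(b-a)[1])))
ty=(b-a)/np.linalg.norm(b-a); tx=np.array([ty[1],-ty[0],0])
print('pin from corner',a+tx*-.016+ty*.025)
E
```

```text
tip [ 0.5528 -0.0755  0.129 ] disc [ 0.5526 -0.0753  0.112 ]
[ 0.5706 -0.098   0.12  ] [0.5475 0.16   0.12  ] 0.25901287989571037 5.130696814162857
pin from corner [ 0.5524 -0.0745  0.12  ]
```

Emit:
send_rows:
  plan:
    - [85, [-2, -40, 0], 0]
    - [85, [-2, -40, 0], 0]
    - [85, [-2, -40, 0], 0]
    - [85, [-2, -40, 0], 0]
    - [85, [-2, -40, 0], 0]
    - [85, [-2, -40, 0], 0]
    - [85, [-2, -40, 0], 0]
    - [85, [-2, -40, 0], 0]
    - [85, [-2, -40, 0], 0]
    - [85, [0, -20, 0], 0]
    - [85, [0, 0, 0], 0]

```text
time_s: 4.55
ee_pos: [0.4438, 0.2803, 0.3826]
eef_rot: [3.14, 0.002, 0.0]
contact_force: [-0.1, 0.6, -0.3]
opening: 0.0851
```

```bash
python3 - <<'E'
from h import *
import pickle
TC=T('wrist'); pickle.dump(TC,open('w2.pkl','wb'))
cv2.imwrite('pics/w2.png',get_image('wrist'))
print(r.state()['ee_pos'],r.state()['eef_rot'],r.state()['joint_positions'])
E
```

```text
[0.444  0.279  0.3833] [ 3.1403  0.0009 -0.0003] [ 0.9451 -0.1361  0.0598 -0.     -1.7683  0.6254]
```

View pics/w2.png

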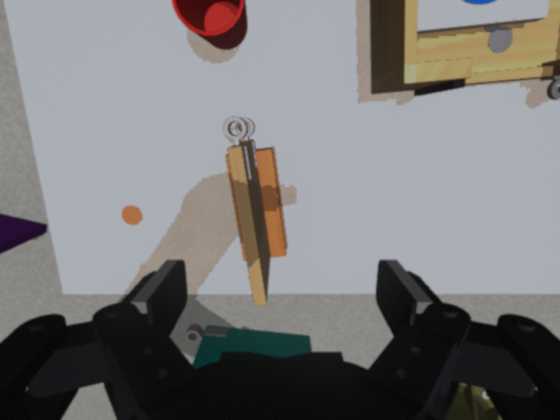

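```bash
python3 - <<'E'
from h import *
im=cv2.imread('pics/w2.png')
cv2.imwrite('pics/z2.png',cv2.resize(im[110:190,190:300],None,fx=7,fy=7,interpolation=cv2.INTER_CUBIC))
cv2.imwrite('pics/z2b.png',cv2.resize(im[260:380,170:330],None,fx=4.5,fy=4.5,interpolation=cv2.INTER_CUBIC))
E
```

```text
(no output)
```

View pics/z2.png

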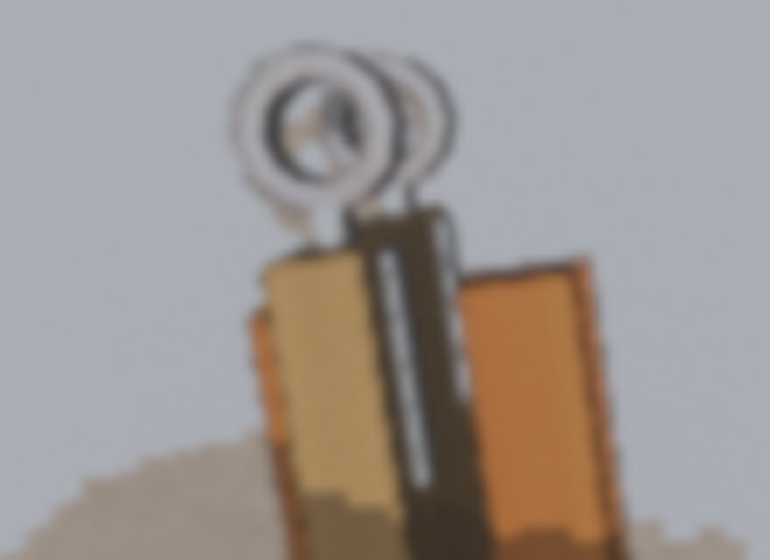

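View pics/z2b.png

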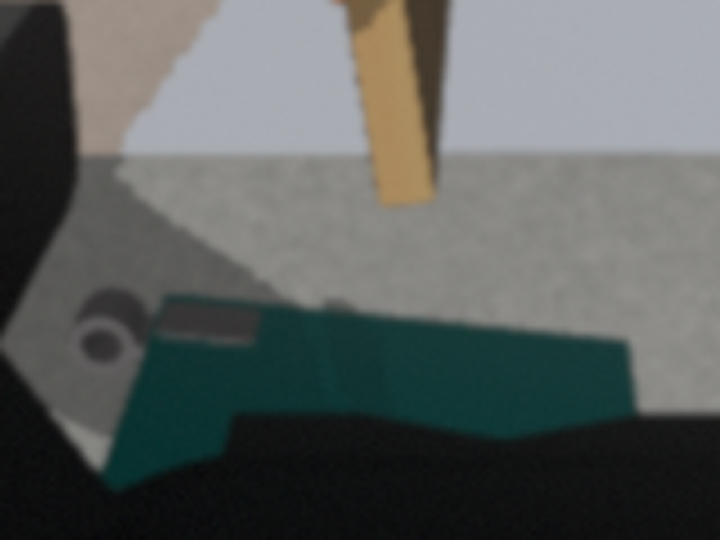

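```bash
python3 - <<'E'
from h import *
import pickle
TC=pickle.load(open('w2.pkl','rb'))
k=px2w('wrist',235.1,146.8,.148,TC);f=px2w('wrist',260.7,305.1,.148,TC);kn=px2w('wrist',235.4,128.6,.125,TC)
print(k,f,np.linalg.norm(k-f),kn,np.linalg.norm(kn-(k+f)/2),'mid',(k+f)/2)
d=k-f;print(np.degrees(np.arctan2(d[1],d[0])))
d=kn-f;print(np.degrees(np.arctan2(d[1],d[0])))
for u,v in [(193,338),(207,325),(309,337)]: print(px2w('wrist',u,v,.138,TC),px2w('wrist',u,v,.0,TC))
E
```

```text
[0.4893 0.3234 0.148 ] [0.3219 0.3023 0.148 ] 0.16871062753711966 [0.5054 0.3256 0.125 ] 0.10321686721397107 mid [0.4056 0.3128 0.148 ]
7.182735080421046
7.2548216521769024
[0.2731 0.3813 0.138 ] [0.1686 0.4256 0.    ]
[0.2903 0.3642 0.138 ] [0.1933 0.401  0.    ]
[0.2744 0.2484 0.138 ] [0.1704 0.2343 0.    ]
```

Emit:
send_rows:
  plan:
    - [60, [-15, -17.5, 20], 0]
    - [60, [-15.5, -17.5, 30], 0]
    - [60, [0, 0, 40], -7.2]
    - [60, [0, 0, 30], 0]
    - [60, [0, 0, 0], 0]
    - [60, [0, 0, 0], 0]

```text
time_s: 5.2
ee_pos: [0.4141, 0.3126, 0.2654]
eef_rot: [3.142, -0.001, 0.124]
contact_force: [-0.3, -0.0, 1.1]
opening: 0.0599
```

```bash
python3 - <<'E'
from h import *
import pickle
TC=T('wrist'); pickle.dump(TC,open('w3.pkl','wb'))
cv2.imwrite('pics/w3.png',get_image('wrist'))
print(r.state()['ee_pos'],r.state()['eef_rot'],r.state()['opening'])
E
```

```text
[0.4143 0.313  0.2666] [-3.14   -0.0029  0.1239] 0.05951368855868269
```

View pics/w3.png

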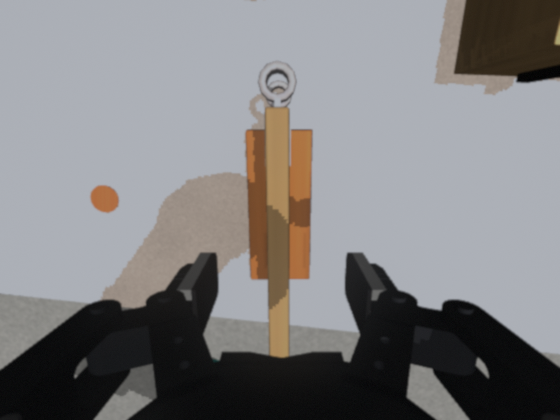

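The gate's top edge is at u≈279, centred between the fingers (217 and 347), and its knuckle ring is at (277,82). I'll descend and grip.

Emit:
send_rows:
  plan:
    - [60, [0, 0, 30], 0]
    - [60, [0, 0, 30], 0]
    - [60, [0, 0, 13], 0]
    - [60, [0, 0, 0], 0]
    - [60, [0, 0, 0], 0]

```text
time_s: 5.75
ee_pos: [0.4141, 0.314, 0.1933]
eef_rot: [-3.14, -0.003, 0.126]
contact_force: [0.0, -0.1, 0.3]
opening: 0.06
```

Emit:
send_rows:
  plan:
    - [8, [0, 0, 0], 0]
    - [8, [0, 0, 0], 0]
    - [8, [0, 0, 0], 0]
    - [8, [0, 0, 0], 0]
    - [8, [0, 0, 0], 0]
    - [8, [0, 0, 0], 0]
    - [8, [0, 0, 0], 0]
    - [8, [0, 0, 0], 0]
  newtons: 50

```text
time_s: 6.55
ee_pos: [0.4136, 0.3139, 0.1918]
eef_rot: [-3.141, -0.001, 0.126]
contact_force: [-0.6, 0.9, 6.1]
opening: 0.0132
```

Emit:
send_rows:
  plan:
    - [8, [0, 0, -10], 0]
    - [8, [0, 0, -20], 0]
    - [8, [0, 0, -20], 0]
    - [8, [0, 0, -20], 0]
    - [8, [0, 0, -10], 0]
    - [8, [0, 0, 0], 0]
    - [8, [0, 0, 0], 0]

```text
time_s: 7.25
ee_pos: [0.413, 0.3134, 0.2695]
eef_rot: [3.141, 0.002, 0.126]
contact_force: [0.2, -0.4, -3.6]
opening: 0.0131
```

```bash
python3 - <<'E'
from h import *
import pickle
TC=T('wrist'); pickle.dump(TC,open('w4.pkl','wb'))
im=get_image('wrist');cv2.imwrite('pics/w4.png',im)
cv2.imwrite('pics/s4.png',cv2.resize(get_image('side')[120:290,180:400],None,fx=3,fy=3))
cv2.imwrite('pics/c4.png',cv2.resize(get_image('scene')[130:300,200:380],None,fx=3,fy=3))
s=r.state();print(s['ee_pos'],s['eef_rot'],s['opening'],s['contact_force'],s['wrist_torque'])
E
```

```text
[0.413  0.3133 0.2694] [3.1401 0.0019 0.1257] 0.013543219605161057 [-0.2751  0.9685 -2.5233] [0.0091 0.0288 0.0377]
```

View pics/w4.png

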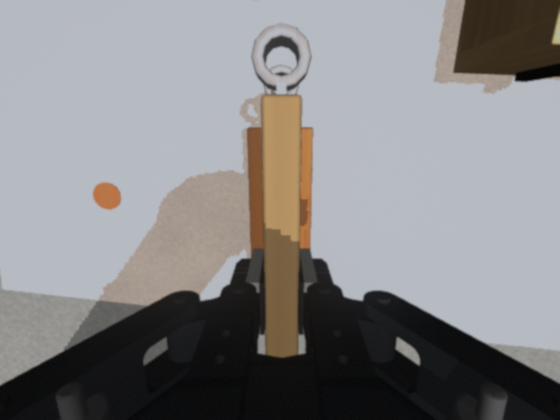

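View pics/s4.png

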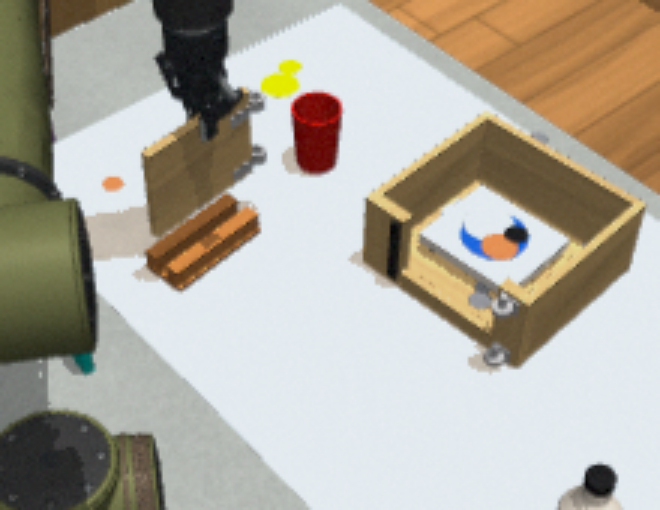

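View pics/c4.png

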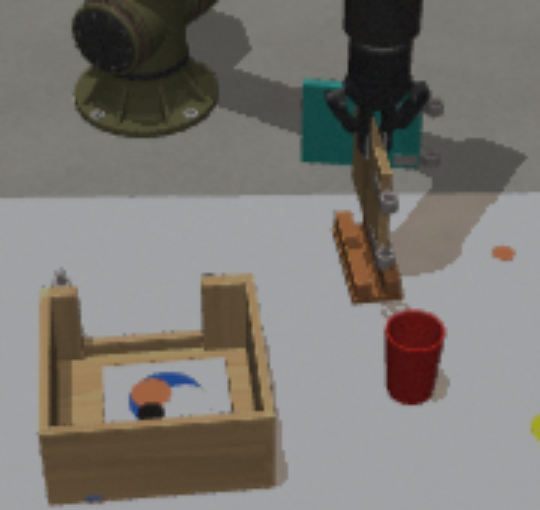

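```bash
python3 - <<'E'
from h import *
im=cv2.imread('pics/w4.png')
cv2.imwrite('pics/z4.png',cv2.resize(im[15:115,235:330],None,fx=6,fy=6,interpolation=cv2.INTER_CUBIC))
E
```

```text
(no output)
```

View pics/z4.png

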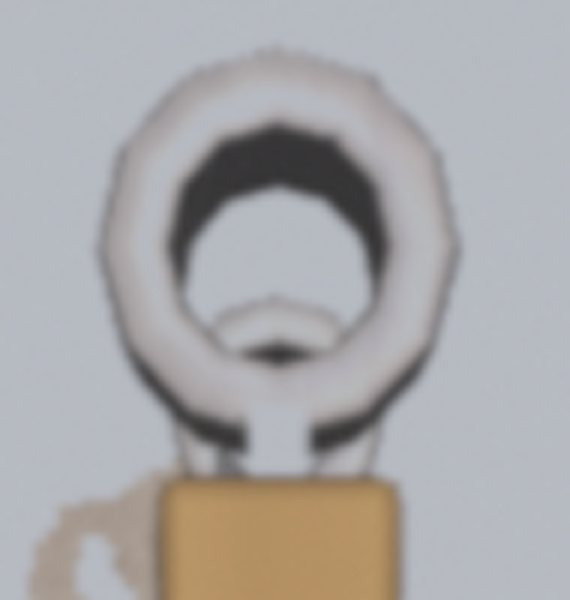

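```bash
python3 - <<'E'
from h import *
c=get_calibration('wrist');M=c['mount']
def proj(p): 
    q=M[:3,:3].T@(np.array(p)-M[:3,3]); return q[0]/q[2]*c['fx']+c['cx'],q[1]/q[2]*c['fy']+c['cy']
def back(u,v,z):
    d=M[:3,:3]@np.array([(u-c['cx'])/c['fx'],(v-c['cy'])/c['fy'],1]);o=M[:3,3];return o+d*(z-o[2])/d[2]
zt=.0445
print('ring', back(281.7,55.8,zt+.023),'far/near outer', back(281.7,15+52/6,zt+.023))
print('bottom mouth far inner', back(281.7,15+187/6,zt+.041)-[.007,0,0])
print('top end',back(281.7,15+480/6,zt), back(235+162/6,95,zt)-back(235+400/6,95,zt))
print('low ring outer far', back(281.3,64.5,zt+.113)-[.012,0,0], 'inner far',back(281.3,71.7,zt+.113)-[.007,0,0])
E
```

```text
ring [0.0927 0.0001 0.0675] far/near outer [0.104  0.0001 0.0675]
bottom mouth far inner [0.093  0.0002 0.0855]
top end [0.0763 0.0001 0.0445] [ 0.     -0.0134  0.    ]
low ring outer far [ 0.0923 -0.      0.1575] inner far [ 0.093  -0.      0.1575]
```

Emit:
send_rows:
  plan:
    - [8, [-10, 15, 0], 0]
    - [8, [-10, 35, 0], 0]
    - [8, [-10, 40, 0], 0]
    - [8, [-6, 45, 0], 0]
    - [8, [-6, 45, 0], 0]
    - [8, [-6, 45, 0], 0]
    - [8, [-6, 45, 0], 0]
    - [8, [-5, 45, 0], 0]
    - [8, [-5, 45, -5], 0]
    - [8, [0, 30, -5], 0]
    - [8, [0, 11, 0], 0]
    - [8, [0, 0, 0], 0]

```text
time_s: 8.6
ee_pos: [0.3998, -0.0937, 0.2802]
eef_rot: [3.142, 0.001, 0.123]
contact_force: [0.1, 1.1, -3.4]
opening: 0.0131
```

```bash
python3 - <<'E'
from h import *
im=get_image('wrist');cv2.imwrite('pics/w5.png',im)
s=r.state();print(s['ee_pos'],s['eef_rot'],s['opening'],s['contact_force'],s['joint_positions'])
E
```

```text
[ 0.3999 -0.0928  0.2802] [-3.1413  0.0013  0.1236] 0.01293454675343051 [-0.5008 -0.2584 -3.1156] [ 0.2707 -0.4909 -0.404  -0.0005 -1.659   1.4237]
```

View pics/w5.png

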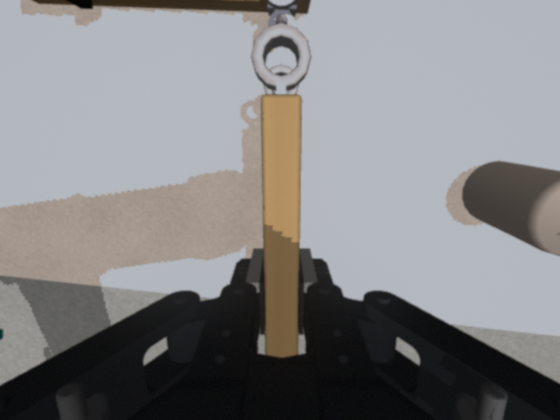

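The pin bracket is straight ahead at about (282,5), in line with the gate (ring at (281,56)). I'll lower into the height window and advance half way.

Emit:
send_rows:
  plan:
    - [8, [0, 0, 20], 0]
    - [8, [0, 0, 21], 0]
    - [8, [0, 0, 0], 0]
    - [8, [12, 0, 0], 0]
    - [8, [12, 1, 0], 0]
    - [8, [6, 0, 0], 0]
    - [8, [0, 0, 0], 0]
    - [8, [0, 0, 0], 0]

```text
time_s: 9.45
ee_pos: [0.4299, -0.0893, 0.2401]
eef_rot: [3.142, 0.0, 0.126]
contact_force: [-0.2, -0.0, -3.3]
opening: 0.0133
```

```bash
python3 - <<'E'
from h import *
im=get_image('wrist');cv2.imwrite('pics/w6.png',im)
cv2.imwrite('pics/z6.png',cv2.resize(im[0:100,215:345],None,fx=5.5,fy=5.5,interpolation=cv2.INTER_CUBIC))
im=get_image('side');cv2.imwrite('pics/s6.png',cv2.resize(im[130:270,240:420],None,fx=4,fy=4,interpolation=cv2.INTER_CUBIC))
s=r.state();print(s['ee_pos'],s['eef_rot'],s['opening'],s['contact_force'],s['joint_positions'])
E
```

```text
[ 0.4298 -0.0895  0.2402] [-3.1415 -0.0002  0.1259] 0.013014285337395974 [-0.1659 -0.0356 -3.2434] [ 0.2589 -0.4086 -0.4204 -0.0001 -1.5588  1.4379]
```

View pics/z6.png

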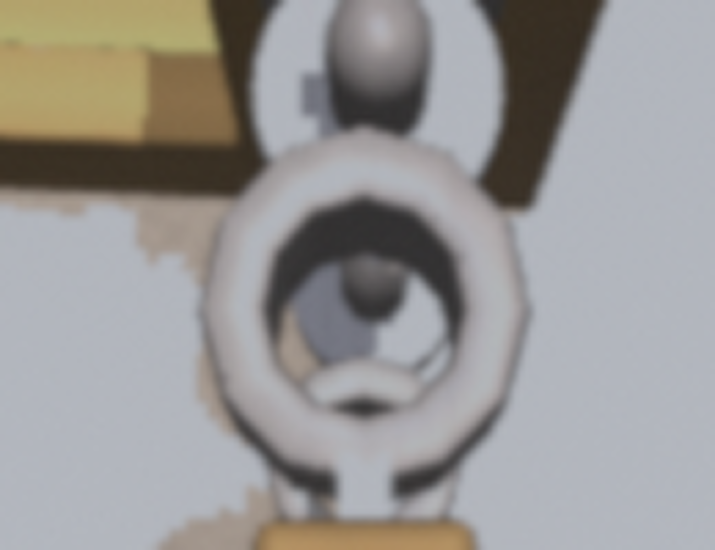

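View pics/s6.png

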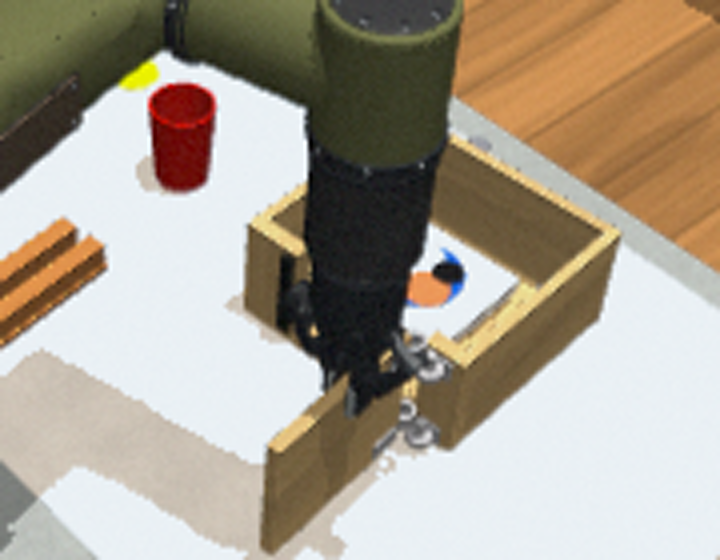

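```bash
python3 - <<'E'
from h import *
c=get_calibration('wrist');M=c['mount']
def back(u,v,z):
    d=M[:3,:3]@np.array([(u-c['cx'])/c['fx'],(v-c['cy'])/c['fy'],1]);o=M[:3,3];return o+d*(z-o[2])/d[2]
print('up tip',back(215+378/5.5,38/5.5,.111),'disc',back(215+377/5.5,75/5.5,.1282))
print('up tip sides',back(215+327/5.5,38/5.5,.113),back(215+430/5.5,38/5.5,.113))
print('low pin', back(215+374/5.5,290/5.5,.201))
print('ring',back(215+367/5.5,310/5.5,.0675))
E
```

```text
up tip [0.1232 0.0012 0.111 ] disc [0.1253 0.0012 0.1282]
up tip sides [ 0.1238 -0.0035  0.113 ] [0.1238 0.006  0.113 ]
low pin [0.1198 0.0013 0.201 ]
ring [0.0925 0.0002 0.0675]
```

Emit:
send_rows:
  plan:
    - [8, [10, 1, 0], 0]
    - [8, [11, 0, 0], 0]
    - [8, [10, 0, 0], 0]
    - [8, [0, 0, 0], 0]
    - [8, [0, 0, 0], 0]
    - [8, [0, 0, 0], 0]

```text
time_s: 10.15
ee_pos: [0.4607, -0.0867, 0.2398]
eef_rot: [-3.142, 0.0, 0.126]
contact_force: [-0.4, -0.4, -3.1]
opening: 0.0135
```

```bash
python3 - <<'E'
from h import *
im=get_image('wrist');cv2.imwrite('pics/w7.png',im)
cv2.imwrite('pics/z7.png',cv2.resize(im[0:100,215:345],None,fx=5.5,fy=5.5,interpolation=cv2.INTER_CUBIC))
s=r.state();print(s['ee_pos'],s['eef_rot'],s['opening'],s['contact_force'],s['joint_positions'])
E
```

```text
[ 0.4607 -0.0867  0.2399] [-3.1415  0.      0.1257] 0.013198536980948498 [-0.7866 -0.3113 -2.7132] [ 0.2465 -0.319  -0.3543 -0.0001 -1.5355  1.45  ]
```

View pics/z7.png

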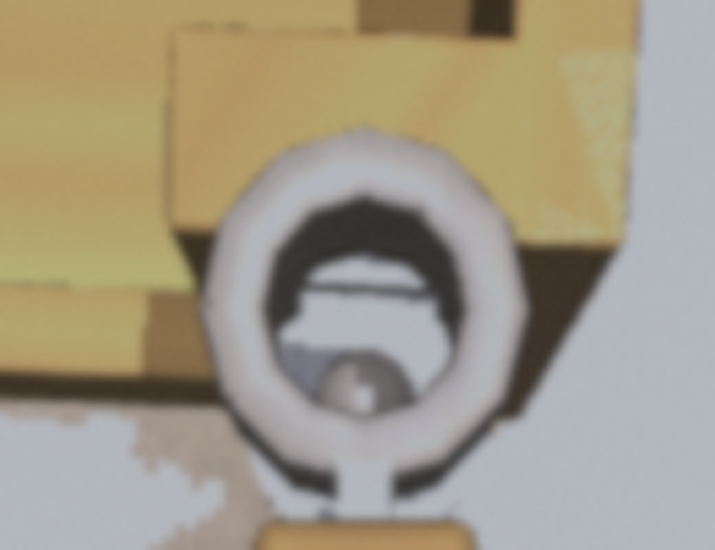

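```bash
python3 - <<'E'
from h import *
c=get_calibration('wrist');M=c['mount']
def proj(p): 
    q=M[:3,:3].T@(np.array(p)-M[:3,3]); return ((q[0]/q[2]*c['fx']+c['cx']-215)*5.5,(q[1]/q[2]*c['fy']+c['cy'])*5.5)
t=np.linspace(0,2*np.pi,60); cen=np.array([.0925,0,.2399-.126])
# hemisphere silhouettes: sample sphere upper half
pts=np.array([proj(cen+.005*np.array([np.cos(a)*np.sin(b),np.sin(a)*np.sin(b),-np.cos(b)])) for a in t for b in np.linspace(0,np.pi/2,15)])
print(pts.min(0),pts.max(0))
E
```

```text
[313.4346 350.4573] [416.4671 462.1741]
```

The pin tip sits at (366,350+) in the zoom, against a predicted x of 313–416 and top row 350. That is aligned to under 0.5 mm, so I'll lower.

Emit:
send_rows:
  plan:
    - [8, [0, 0, 8], 0]
    - [8, [0, 0, 8], 0]
    - [8, [0, 0, 5], 0]
    - [8, [0, 0, 4], 0]
    - [8, [0, 0, 3], 0]
    - [8, [0, 0, 0], 0]
    - [8, [0, 0, 0], 0]

```text
time_s: 10.9
ee_pos: [0.461, -0.0866, 0.2121]
eef_rot: [3.142, -0.0, 0.126]
contact_force: [-0.2, 0.2, -3.0]
opening: 0.013
```

Emit:
send_rows:
  plan:
    - [8, [0, 0, 4], 0]
    - [8, [0, 0, 4], 0]
    - [8, [0, 0, 3], 0]
    - [8, [0, 0, 1], 0]
    - [8, [0, 0, 0], 0]
    - [8, [0, 0, 0], 0]

```text
time_s: 11.5
ee_pos: [0.4609, -0.0867, 0.2]
eef_rot: [3.142, -0.0, 0.126]
contact_force: [0.1, 0.7, -3.4]
opening: 0.013
```

Emit:
send_rows:
  plan:
    - [8, [0, 0, 1], 0]
    - [8, [0, 0, 0], 0]
    - [8, [0, 0, 1], 0]
    - [8, [0, 0, 0], 0]
    - [8, [0, 0, 0], 0]

```text
time_s: 12.0
ee_pos: [0.4609, -0.0866, 0.1979]
eef_rot: [-3.142, 0.0, 0.126]
contact_force: [0.2, -0.3, -2.5]
opening: 0.0135
```

```bash
python3 - <<'E'
from h import *
im=get_image('wrist')
cv2.imwrite('pics/z8.png',cv2.resize(im[0:100,215:345],None,fx=5.5,fy=5.5,interpolation=cv2.INTER_CUBIC))
im=get_image('side');cv2.imwrite('pics/s8.png',cv2.resize(im[130:270,240:420],None,fx=4,fy=4,interpolation=cv2.INTER_CUBIC))
s=r.state();print(s['ee_pos'],s['eef_rot'],s['opening'],s['contact_force'],s['wrist_torque'])
E
```

```text
[ 0.4609 -0.0866  0.1979] [-3.1415  0.0001  0.1258] 0.0132975719633306 [ 0.2342 -0.5632 -2.87  ] [ 0.0315  0.0371 -0.0198]
```

View pics/z8.png

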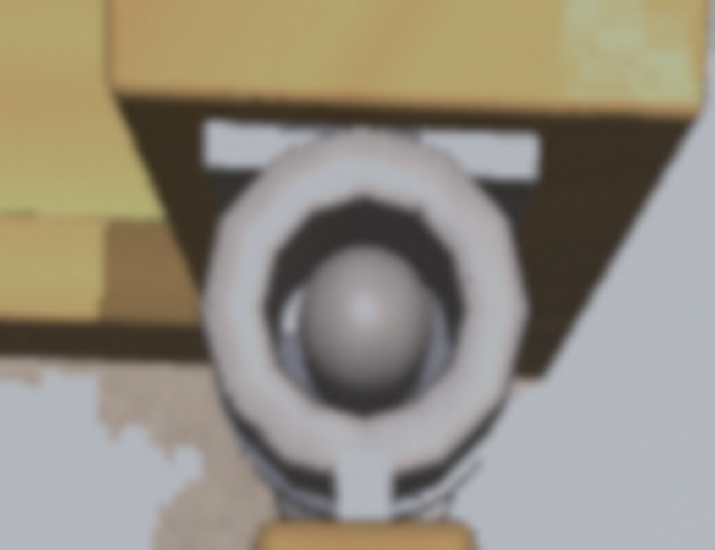

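View pics/s8.png

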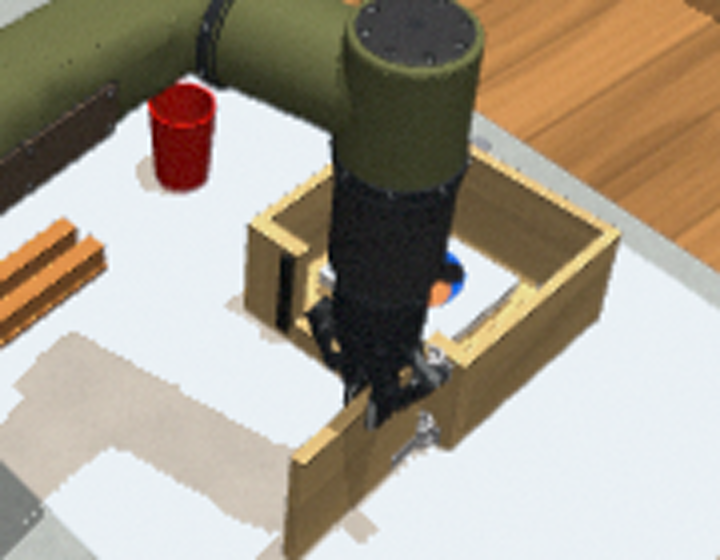

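Emit:
send_rows:
  plan:
    - [8, [0, 0, 0.5], 0]
    - [8, [0, 0, 0], 0]
    - [8, [0, 0, 0.5], 0]
    - [8, [0, 0, 0], 0]
    - [8, [0, 0, 0], 0]

```text
time_s: 12.6
ee_pos: [0.4609, -0.0866, 0.1969]
eef_rot: [-3.141, -0.0, 0.126]
contact_force: [-0.1, -0.2, -3.1]
opening: 0.0132
```

Emit:
send_rows:
  plan:
    - [8, [0, 0, 0.5], 0]
    - [8, [0, 0, 0], 0]
    - [8, [0, 0, 0.5], 0]
    - [8, [0, 0, 0], 0]
    - [8, [0, 0, 0], 0]

```text
time_s: 13.1
ee_pos: [0.461, -0.0867, 0.1965]
eef_rot: [3.141, -0.001, 0.126]
contact_force: [-3.5, 0.9, 3.4]
opening: 0.0129
```

Contact came at z=0.1965, close to the expected height, so the gate is seated. I'll swing it about the pin with a small test first.

Emit:
send_rows:
  plan:
    - [8, [0, 0, -0.4], 0]
    - [8, [0.2, -6.5, 0], 4]
    - [8, [0.2, -6.5, 0], 4]
    - [8, [0, 0, 0], 0]
    - [8, [0, 0, 0], 0]
  newtons: 30

```text
time_s: 13.6
ee_pos: [0.4605, -0.0737, 0.1964]
eef_rot: [3.141, -0.001, -0.012]
contact_force: [1.1, -1.0, 0.2]
opening: 0.013
```

```bash
python3 - <<'E'
from h import *
s=r.state();y=s['eef_rot'][2];print(s['ee_pos'],s['eef_rot'],s['contact_force'],s['ee_pos'][:2]+.0925*np.array([np.cos(y),np.sin(y)]),.4609+.0925*np.cos(.1258),-.0866+.0925*np.sin(.1258))
im=get_image('wrist')
cv2.imwrite('pics/z9.png',cv2.resize(im[0:100,215:345],None,fx=5.5,fy=5.5,interpolation=cv2.INTER_CUBIC))
E
```

```text
[ 0.4605 -0.0737  0.1964] [ 3.1415 -0.0011 -0.0119] [ 1.1079 -0.9733  0.2123] [ 0.553  -0.0748] 0.5526690289203771 -0.07499416823269513
```

View pics/z9.png

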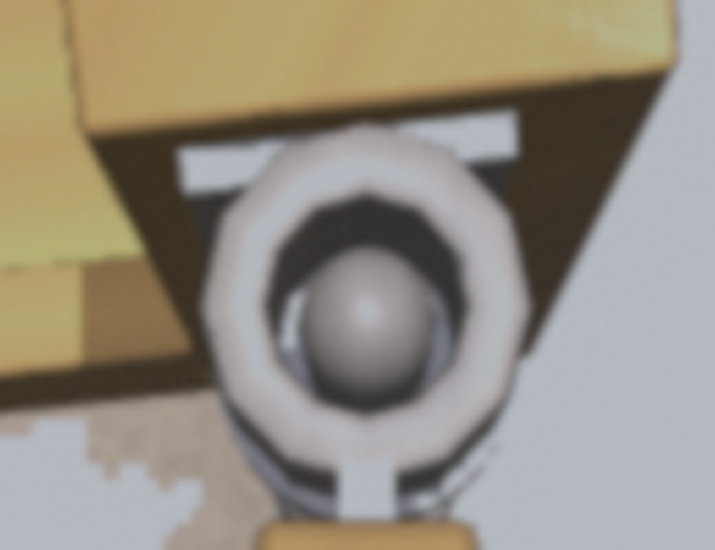

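Emit:
send_rows:
  plan:
    - [8, [0.5, -9.7, 0], 6]
    - [8, [0.5, -9.7, 0], 6]
    - [8, [0.5, -9.7, 0], 6]
    - [8, [0.5, -9.7, 0], 6]
    - [8, [0.5, -9.7, 0], 6]
    - [8, [0.5, -9.7, 0], 6]
    - [8, [0, 0, 0], 0]

```text
time_s: 14.35
ee_pos: [0.4787, -0.0193, 0.1964]
eef_rot: [3.141, 0.0, -0.642]
contact_force: [-1.7, -1.2, 2.2]
opening: 0.0131
```

```bash
python3 - <<'E'
from h import *
s=r.state();y=s['eef_rot'][2];print(s['ee_pos'],s['eef_rot'],s['contact_force'],s['ee_pos'][:2]+.0925*np.array([np.cos(y),np.sin(y)]))
E
```

```text
[ 0.4787 -0.0193  0.1964] [ 3.1406  0.     -0.6418] [-1.6721 -1.2133  2.1566] [ 0.5528 -0.0747]
```

Emit:
send_rows:
  plan:
    - [8, [0.5, -9.7, 0], 6]
    - [8, [0.5, -9.7, 0], 6]
    - [8, [0.5, -9.7, 0], 6]
    - [8, [0.5, -9.7, 0], 6]
    - [8, [0.5, -9.7, 0], 6]
    - [8, [0.5, -9.7, 0], 6]
    - [8, [0, 0, 0], 0]
    - [8, [0, 0, 0], 0]

```text
time_s: 15.15
ee_pos: [0.5251, 0.0133, 0.1962]
eef_rot: [3.141, -0.0, -1.266]
contact_force: [-1.8, 0.9, 0.8]
opening: 0.0134
```

```bash
python3 - <<'E'
from h import *
s=r.state();y=s['eef_rot'][2];print(s['ee_pos'],s['eef_rot'],s['contact_force'],s['ee_pos'][:2]+.0925*np.array([np.cos(y),np.sin(y)]),s['joint_positions'])
im=get_image('wrist');cv2.imwrite('pics/w10.png',im)
im=get_image('side');cv2.imwrite('pics/s10.png',cv2.resize(im[130:270,240:420],None,fx=4,fy=4,interpolation=cv2.INTER_CUBIC))
E
```

```text
[0.5251 0.0133 0.1962] [ 3.1408 -0.0002 -1.266 ] [-1.7822  0.8532  0.8223] [ 0.5528 -0.075 ] [ 0.4087 -0.1465 -0.2905  0.0001 -1.4276 -0.104 ]
```

View pics/w10.png

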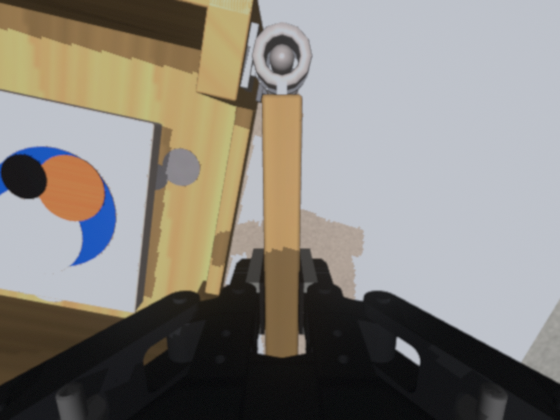

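View pics/s10.png

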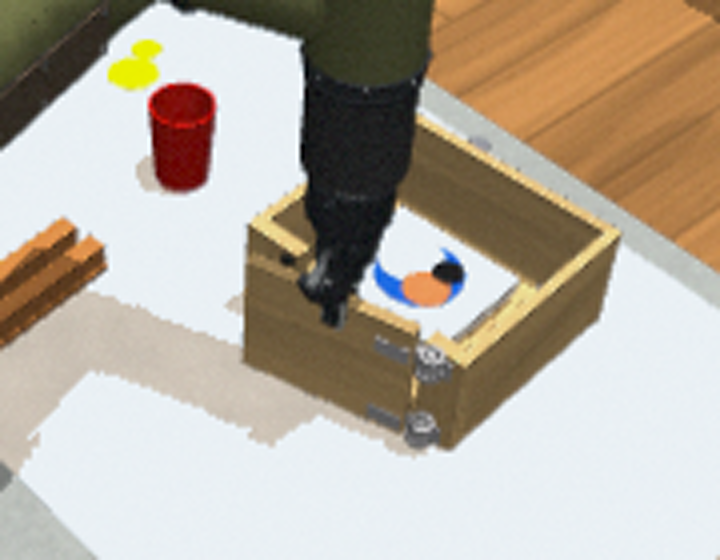

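Emit:
send_rows:
  plan:
    - [8, [0.2, -6.5, 0], 4]
    - [8, [0.2, -6.5, 0], 4]
    - [8, [0, -3.2, 0], 2]
    - [8, [0, -1.6, 0], 1]
    - [8, [0, 0, 0], 0]
    - [8, [0, 0, 0], 0]

```text
time_s: 15.85
ee_pos: [0.5424, 0.0172, 0.1962]
eef_rot: [3.141, -0.0, -1.461]
contact_force: [-1.8, -1.9, 1.7]
opening: 0.0135
```

Emit:
send_rows:
  plan:
    - [8, [0, -1.6, 0], 1]
    - [8, [0, 0, 0], 0]
    - [8, [0, -0.8, 0], 0.5]
    - [8, [0, 0, 0], 0]
    - [8, [0, 0, 0], 0]

```text
time_s: 16.35
ee_pos: [0.5449, 0.0176, 0.1962]
eef_rot: [3.141, -0.0, -1.488]
contact_force: [-4.0, -1.3, 2.3]
opening: 0.0131
```

```bash
python3 - <<'E'
from h import *
s=r.state();y=s['eef_rot'][2];print(s['ee_pos'],np.degrees(y),s['contact_force'],s['wrist_torque'])
im=get_image('scene');cv2.imwrite('pics/c11.png',cv2.resize(im[200:300,200:300],None,fx=6,fy=6,interpolation=cv2.INTER_CUBIC))
im=get_image('side');cv2.imwrite('pics/s11.png',cv2.resize(im[150:250,280:400],None,fx=6,fy=6,interpolation=cv2.INTER_CUBIC))
E
```

```text
[0.5449 0.0176 0.1962] -85.27989945144164 [-3.9677 -1.2791  2.3038] [-1.1218  1.6347  0.0208]
```

View pics/s11.png

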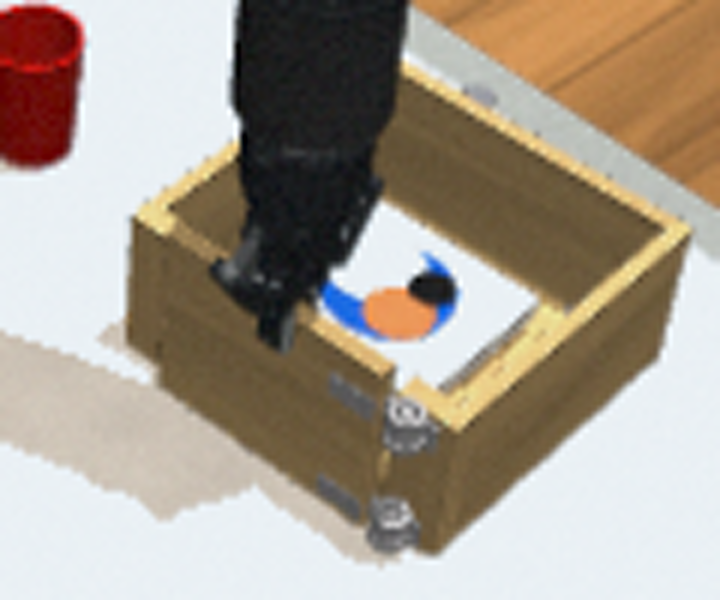

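Emit:
send_rows:
  plan:
    - [8, [0, -0.8, 0], 0.5]
    - [8, [0, 0, 0], 0]
    - [8, [0, 0, 0], 0]

```text
time_s: 16.75
ee_pos: [0.5452, 0.0177, 0.1962]
eef_rot: [3.139, -0.0, -1.496]
contact_force: [-7.3, -1.9, 4.7]
opening: 0.0132
```

The gate is against the stop: force is up to 7 N and the motion stalled. I'll release and rise.

Emit:
send_rows:
  plan:
    - [18, [0, 0, 0], 0]
    - [22, [0, 0, 0], 0]
    - [30, [0, 0, 0], 0]
    - [40, [0, 0, 0], 0]
    - [40, [0, 0, 0], 0]
    - [40, [0, 0, 0], 0]

```text
time_s: 17.35
ee_pos: [0.546, 0.0179, 0.1963]
eef_rot: [-3.141, 0.0, -1.497]
contact_force: [-0.6, 0.2, 1.0]
opening: 0.0395
```

```bash
python3 - <<'E'
from h import *
s=r.state();y=s['eef_rot'][2];print(s['ee_pos'],np.degrees(y),s['contact_force'],s['opening'])
im=get_image('wrist');cv2.imwrite('pics/w12.png',im)
E
```

```text
[0.546  0.0179 0.1963] -85.79690958113626 [-0.6239  0.2265  0.955 ] 0.03952613102999982
```

View pics/w12.png

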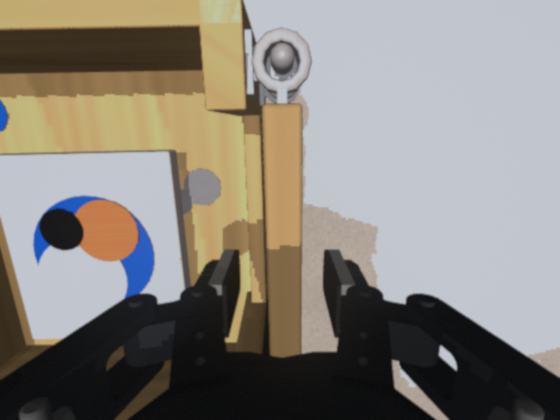

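Emit:
send_rows:
  plan:
    - [40, [0, 0, -10], 0]
    - [40, [0, 0, -20], 0]
    - [40, [0, 0, -30], 0]
    - [40, [0, 0, -40], 0]
    - [40, [0, 0, -40], 0]
    - [40, [-40, 0, -20], 0]
    - [40, [-40, 0, 0], 0]
    - [40, [0, 0, 0], 0]
    - [40, [0, 0, 0], 0]

```text
time_s: 18.3
ee_pos: [0.54, 0.0983, 0.3569]
eef_rot: [-3.141, 0.0, -1.496]
contact_force: [0.6, 0.1, -0.4]
opening: 0.0401
```

```bash
python3 - <<'E'
from h import *
import pickle
s=r.state();y=s['eef_rot'][2];print(s['ee_pos'],np.degrees(y),s['contact_force'],s['opening'])
pickle.dump(T('wrist'),open('w13.pkl','wb'))
im=get_image('wrist');cv2.imwrite('pics/w13.png',im)
im=get_image('side');cv2.imwrite('pics/s13.png',cv2.resize(im[150:250,280:400],None,fx=6,fy=6,interpolation=cv2.INTER_CUBIC))
cv2.imwrite('pics/sf13.png',im);cv2.imwrite('pics/cf13.png',get_image('scene'))
E
```

```text
[0.54   0.0983 0.3569] -85.69729540304336 [ 0.6244  0.0724 -0.3918] 0.04014555087703666
```

View pics/w13.png

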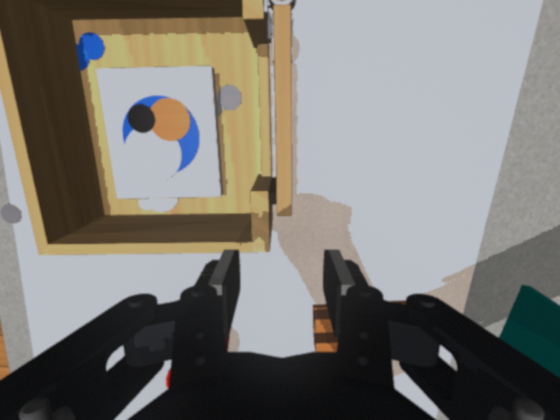

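View pics/s13.png

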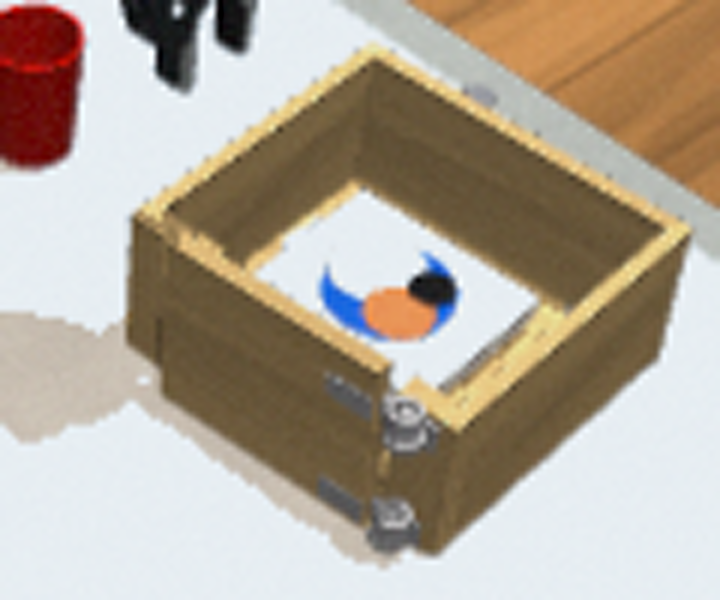

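View pics/cf13.png

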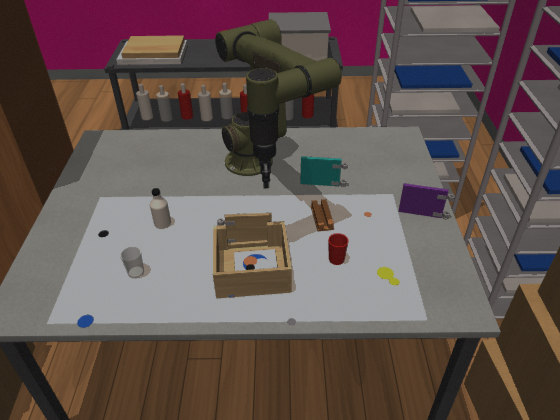

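```bash
python3 - <<'E'
from h import *
import pickle
TC=pickle.load(open('w13.pkl','rb'))
im=cv2.imread('pics/w13.png')
cv2.imwrite('pics/z13.png',cv2.resize(im[165:265,235:335],None,fx=6,fy=6,interpolation=cv2.INTER_CUBIC))
cv2.imwrite('pics/z13b.png',cv2.resize(im[0:70,225:325],None,fx=7,fy=7,interpolation=cv2.INTER_CUBIC))
a=np.radians(5.1);ty=np.array([-np.sin(a),np.cos(a),0]);tx=np.array([np.cos(a),np.sin(a),0])
P=np.array([.5526,-.075,0])
for z in (.153,.145): print('expected free end top centre',w2px('w',P+.186*ty+[0,0,z],TC), 'hinge end',w2px('w',P+.016*ty+[0,0,.153],TC),'knuckle',w2px('w',P+[0,0,.130],TC))
for n,u,v in [('side',0,0)]:
  for q in [(.016,.153),(.186,.153),(.186,.145)]: 
    p=w2px('side',P+q[0]*ty-.007*tx+[0,0,q[1]]);print(p,(p-[280,150])*6)
E
```

```text
expected free end top centre [285.0344 214.948 ] hinge end [282.4834  -2.6552] knuckle [282.1296 -14.4911]
expected free end top centre [284.94   212.5194] hinge end [282.4834  -2.6552] knuckle [282.1296 -14.4911]
[343.5499 212.1023] [381.2994 372.6136]
[307.2302 187.9792] [163.3809 227.8752]
[307.1387 189.5564] [162.8321 237.3384]
```

View pics/z13.png

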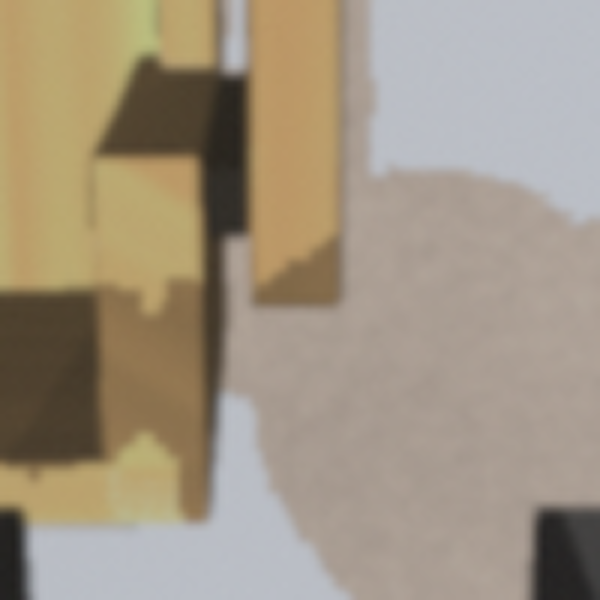

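View pics/z13b.png

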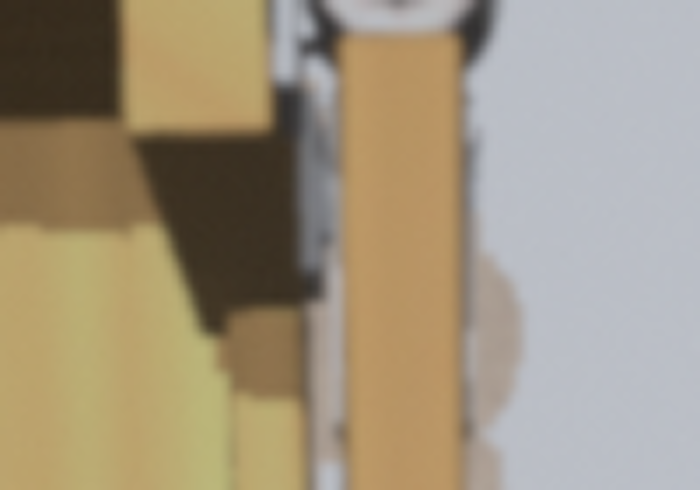

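From the top, the free end is at (284.3,215.5) against an expected (285,213–215), so the gate is shut. Next I'll look obliquely at the knuckles to confirm they are fully down.

Emit:
send_rows:
  plan:
    - [40, [0, 38, 0], 0]
    - [40, [30, 38, 0], 0]
    - [40, [35, 38, 0], 0]
    - [40, [35, 36, 20], 0]
    - [40, [37, 0, 40], 0]
    - [40, [0, 0, 40], 0]
    - [40, [0, 0, 7], 0]
    - [40, [0, 0, 0], 0]
    - [40, [0, 0, 0], 0]

```text
time_s: 19.35
ee_pos: [0.4046, -0.0429, 0.2564]
eef_rot: [-3.139, -0.0, -1.497]
contact_force: [0.2, -0.4, 0.3]
opening: 0.0398
```

```bash
python3 - <<'E'
from h import *
import pickle
s=r.state();y=s['eef_rot'][2];print(s['ee_pos'],np.degrees(y),s['contact_force'],s['opening'])
TC=T('wrist')
im=get_image('wrist');cv2.imwrite('pics/w14.png',im)
P=np.array([.5526,-.075,0])
for z in (.022,.041,.112,.131): print(z,w2px('wrist',P+[0,0,z],TC))
E
```

```text
[ 0.4046 -0.0429  0.2564] -85.78062561386925 [ 0.2206 -0.3671  0.2756] 0.03983261105428017
0.022 [127.6604 149.6266]
0.041 [117.6114 151.3552]
0.112 [ 64.7785 160.4435]
0.131 [ 44.3458 163.9584]
```

View pics/w14.png

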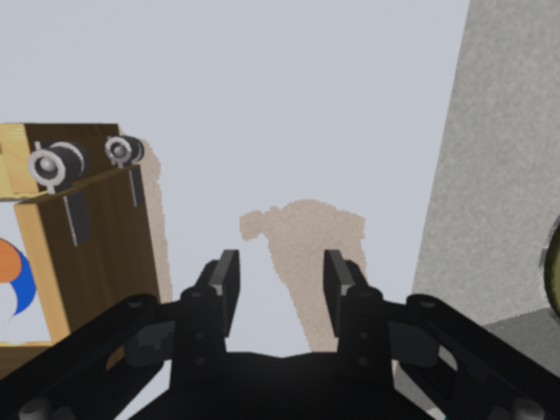

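```bash
python3 - <<'E'
from h import *
im=cv2.imread('pics/w14.png')
cv2.imwrite('pics/z14.png',cv2.resize(im[120:210,15:165],None,fx=5,fy=5,interpolation=cv2.INTER_CUBIC))
E
```

```text
(no output)
```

View pics/z14.png

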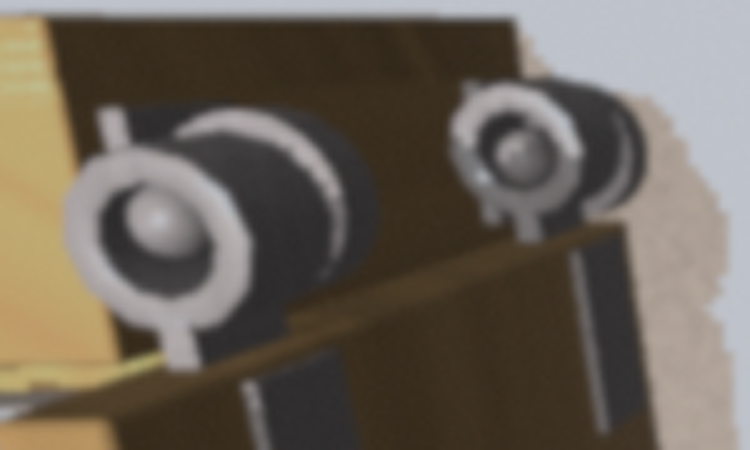

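Both pin tips show inside their knuckle mouths, at zoom (160,220) and (518,152). The knuckles rest directly on their brackets with no bare pin showing. Nothing touches the robot.

```bash
python3 - <<'E'
from h import *
a=cv2.imread('pics/scene0.png').astype(int);b=get_image('scene').astype(int)
for n,(u,v) in dict(bottle=(160,210),cupa=(338,250),cupb=(133,262),canvas=(256,262)).items():
    print(n,np.abs(a-b)[v-18:v+18,u-18:u+18].max(2).mean())
print(r.close_job())
E
```

```text
bottle 14.535493827160494
cupa 3.683641975308642
cupb 1.2268518518518519
canvas 1.3387345679012346
the job is handed in; nothing more can be done
None
```

The gate is hung on both pins and shut against the rubber stop. I handed the job in at about 19.4 s, with the gripper clear of everything.

I gripped the plywood gate by its top edge, lifted it out of the stand and brought it in open (about 90°) from the front. I checked the pin through the top knuckle in the wrist camera, then lowered in small steps until it seated. Contact showed as a force rise of about 6 N. I swung it about the pin until it pressed on the stop with about 7 N, then let go.

**Last checks:**
- **Seating:** an oblique wrist picture shows both pins inside their knuckles, and both knuckles down on their brackets.
- **Shut:** the free end lies within about 1 mm of its expected place, with slight sag after release.
- **Disagreement:** the hinge end of the top edge appeared several pixels (roughly 5 mm) off my prediction in the top view, and the side view was about 1.5 pixels off. Sag explains part of the first. The rest may be camera calibration, but I did not confirm that.
- **Bystanders:** the canvas and both cups matched the first scene picture. The patch around the bottle differed more, probably because the arm's shadow changed; the bottle itself stood at the same pixel position in the scene picture taken just after I let go.

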